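Set out two mugs on the tray, handles in line

ROBOT

A 7-joint arm with a two-finger parallel gripper is mounted at the origin on a cart in front of the work surface, level with it; the furniture and walls round the work are solid. World frame = base frame: x ahead of the robot, y to its left, z up, the work surface at z = 0. Lengths are in m, angles in rad, forces in N, time in s.
With the tool pointing down it reaches from about 0.425 to 0.95 m from the base axis. Payload 4.7 kg.
Tool frame: the origin (TCP) lies at the very end of the fingers, on their centre line; the grasp point (between the pads) lies 19 mm behind it; z points along the fingers, y is the direction in which the jaws open and shut (so a half turn about z gives the same grasp; the last joint's range is limited). The gripper opens to 87 mm and grips with 3 to 60 N. Pads are 19 mm wide; open, the fingers measure 117 mm over their backs; the gripper's body (75 mm by 190 mm) begins 51 mm behind the grasp point.
Start: joints at [-1.174, 0.469, -0.049, 1.532, 0.024, 1.141, -0.082], TCP at [0.279, 0.615, 0.223] pointing down, gripper open.
Joint ranges: [-2.59, 2.59], [-0.33, 1.99], [-1.39, 1.29], [0.1, 2.45], [-1.04, 4.18], [0.21, 1.99], [-2.66, 2.66]. Speed limits (rad/s): [2.57, 2.57, 3.14, 3.14, 3.14, 3.14, 3.14].

INTERFACE

Orientations are given as a rotation vector (axis times angle).
In Python, from rig import ctrl gives the robot as it stands.
- The arm moves only by the shell command python3 -m pendant 'ROWS' [OPENING] [FORCE]. ROWS is text: rows parted by semicolons, each of 4 numbers parted by spaces: the shift along the tool's x, y, z in cm, then the turn about the tool's z in rad. In form: x y z roll; .... A call has 1 to 20 rows; each row shifts and turns the commanded pose from where the row before left it, along the tool's axes as they then stand; what a row does not reach is not made up. A row lasts 1/8 s, in which the tool goes at most 62.5 mm and 10.7 degrees, less where a joint would pass 70% of its speed; a pose out of reach is approached as far as the arm can. A call is refused whole if a number of a shift passes 6.25 or a number of a turn 0.188, either way. A call with a gripper value outside its range is refused whole. OPENING is the closure in counts, from 0 (fully open) to 255 (shut), set as the call begins (- or left out, the last holds). The fingers move at their own pace and stop on an object; FORCE is the grip in N (left out, the last holds). Time passes only in rows, so rows that do not move let the fingers close. It gives the time, the measured TCP pose, the force and the opening at its end, in the units of the state.
- ctrl.get_obs(): the state, without advancing time (a new reading comes with each control period).
- ctrl.capture(name): name is "side" or "top"; returns a dict with "frame" (384x512x3 uint8, red, green, blue), "range_z" (384x512 float32, m along the optical axis (not along the pixel's ray), 0 where there is no reading), "fx", "fy", "cx", "cy" (pixels), "eye" and "orientation" of the camera in the world. Camera axes: x right, y down, z forward; pixel columns grow to the right and rows downward; lengths in m; the calibration is good to about 2 mm. A picture is of the moment at which its call begins.
- ctrl.job_done(): hands the job in, once; it reports no verdict.
The state is a dict: "time_s": time; "qpos": joint angles; "joint_velocities": joint speeds; "joint_torque": joint torques, N m; "ee_pos": TCP position; "tool_rot": TCP orientation; "wrist_force": force on the tool from outside, world axes, zero at the start; "wrist_torque": the same for the moment, N m; "finger_gap": opening from 0.0 (shut) to 1.0 (fully open).
Only numpy, scipy, OpenCV 4.12 (cv2) and the standard library are available. Lean on these libraries where they do the work, as an engineer would, in place of code of your own. Each camera call takes 0.05 s, during which the arm holds its last target.

TASK

Lay the serving tray for two: put the cream mug in the middle of the cream mat and the purple mug in the middle of the purple mat, upright, each with its handle pointing along the mat's tongue so that both handles face the same way. Set them down gently, let go, and leave the timer, jar and tin where they stand.

Things in the scene. Friction and masses are not known exactly. Their poses are not given: they have to be found in the camera images.
- cream_mug: Cream speckled mug, tapering. Open hollow cup 96 mm high, rim radius 40 mm, narrowing to 31 mm at the foot, about 0.25 kg (varies by a quarter), standing upright. Origin at the underside, halfway along its 120 mm overall length with the handle; z up; the handle points along its own -y; the cup's axis is 18.5 mm from the origin along +y.
- cream_mug_foot (a point): Centre of the cream mug's round foot, on the cup's axis, at the underside. A quarter turn from the handle, 75 mm above the foot, the middle of the cup's wall lies 37 mm from the axis and the wall counts as 4 to 5 mm thick: it can be pinched from above, one finger inside the cup.
- cream_mug_handle (a point): Upright outer bar of the cream mug's handle, 71.5 mm from the cup's axis, 60 mm above the underside. The loop spans y = -25 to -60 mm and z = 14 to 91 mm in the mug's frame; the bar is 11 to 15 mm wide across (x) and the loop widens towards the cup; a mug held by it alone tends to tip in the fingers.
- purple_mug: Plain purple mug. Open hollow cup 95 mm high, rim radius 41 mm, bulging to 44 mm at mid height, about 0.25 kg (varies by a quarter), standing upright. Origin at the underside, halfway along its 119 mm overall length with the handle; z up; the handle points along its own -y; the cup's axis is 14 mm from the origin along +y.
- purple_mug_foot (a point): Centre of the purple mug's round foot, on the cup's axis, at the underside. A quarter turn from the handle, 75 mm above the foot, the middle of the cup's wall lies 39 mm from the axis and the wall counts as 5 to 10 mm thick: it can be pinched from above, one finger inside the cup.
- purple_mug_handle (a point): Upright outer bar of the purple mug's handle, 67 mm from the cup's axis, 60 mm above the underside. The loop spans y = -25 to -60 mm and z = 16 to 85 mm in the mug's frame; the bar is 11 to 15 mm wide across (x) and the loop widens towards the cup; a mug held by it alone tends to tip in the fingers.
- cream_mat: Flat mug-shaped cream mat, 3 mm thick, fixed on the tray: a disc 86 mm in diameter with a 22 mm wide tongue on one side. Origin at the disc's centre on its underside, top at z = 3 mm; the tongue points along its own -y, its end 75 mm from the centre. Belongs to the cream mug; which mat is at which end of the tray varies.
- purple_mat: Flat mug-shaped purple mat, 3 mm thick, fixed on the tray: a disc 86 mm in diameter with a 22 mm wide tongue on one side. Origin at the disc's centre on its underside, top at z = 3 mm; the tongue points along its own -y, its end 75 mm from the centre. Belongs to the purple mug; which mat is at which end of the tray varies.
- tray: Fixed wooden serving tray, 150 x 340 mm (x, y), floor 8 mm above the worktop, rim 8 mm thick and 18 mm high, a low brass grip standing out 13 mm at each end. Origin under its centre. Both mats' tongues point along its -y. Wall cabinets hang over the back of the worktop, from x = 0.55 back and 0.47 m up: keep the wrist clear of them.
- egg_timer: Egg timer, orange over cream, 58 mm across, 57 mm high, origin under its centre; bystander behind the tray.
- jar_2: Jar with a red lid, 70 mm across, 101 mm high, origin under its centre; bystander behind the tray.
- tin_2: Flat food tin, 86 mm across, 40 mm high, origin under its centre; bystander at the back right.
Things that resemble listed ones, but are neither listed nor needed, are in the scene too. Leave any turquoise look-alike of the cream_mug alone.

How it is judged:
At the end, for the whole second after the job is handed in: Each mug stands at rest and upright (within 4.5 degrees) on the mat of its own colour, the cup's foot centred within 12 mm, its handle over the tongue and within 11 degrees of the tongue's direction (horizontal distance between cream_mug_foot and cream_mat below 0.012 m and z of cream_mug_foot in the frame of cream_mat between -0.002 and 0.008 m and angle between each of cream_mug, purple_mug's own z axis and vertical below 0.08 rad and angle between the y axis of cream_mug and the y axis of cream_mat, either way round below 0.2 rad and y of cream_mug_handle in the frame of cream_mat below -0.03 m and linear speed of each of cream_mug, purple_mug below 0.02 m/s and angular speed of each of cream_mug, purple_mug below 0.2 rad/s and horizontal distance between purple_mug_foot and purple_mat below 0.012 m and z of purple_mug_foot in the frame of purple_mat between -0.002 and 0.008 m and angle between the y axis of purple_mug and the y axis of purple_mat, either way round below 0.2 rad and y of purple_mug_handle in the frame of purple_mat below -0.03 m); the robot touches nothing.
It fails at once if the orange and cream egg timer is pushed more than 30 mm or knocked over (distance of egg_timer from where it was at the start of the episode above 0.03 m or angle between egg_timer's own z axis and vertical above 0.5 rad).
It fails at once if the jar with the red lid is pushed more than 30 mm or knocked over (distance of jar_2 from where it was at the start of the episode above 0.03 m or angle between jar_2's own z axis and vertical above 0.5 rad).
It fails at once if the flat tin is pushed more than 30 mm or knocked over (distance of tin_2 from where it was at the start of the episode above 0.03 m or angle between tin_2's own z axis and vertical above 0.5 rad).
It fails at once if a mug is tipped more than 40 degrees (angle between any of cream_mug, purple_mug's own z axis and vertical above 0.7 rad).
It fails at once if a mug is dropped or banged down (more than 40 N against a mat or the tray) (contact force between any of cream_mug, purple_mug and cream_mat above 40 N or contact force between any of cream_mug, purple_mug and purple_mat above 40 N or contact force between any of cream_mug, purple_mug and tray above 40 N).
It also fails if it takes over 64 s, if anything falls off the work surface, if the arm or the gripper's body presses on something with over 40 N, if the wrist force passes 120 N, or if a joint passes its speed limit or range.

## Working session

There is one attempt and no reset: what is moved stays moved. The work goes in short steps, Python scripts to look and compute and a shell command to move; the robot and the scene stay as the last step left them, time stands still between calls to the robot, and variables do not carry over. Pictures are saved under pics/ and viewed, and the job is handed in when it is done.

```bash
ls; mkdir -p pics; python3 - <<'E'
from rig import ctrl
import cv2,numpy as np
o=ctrl.get_obs()
for k,v in o.items(): print(k,np.round(v,4))
for n in("side","top"):
    c=ctrl.capture(n); cv2.imwrite(f"pics/{n}0.png",c["frame"][:,:,::-1]); np.savez(f"/tmp/{n}0.npz",**c)
    print(n,c["fx"],c["fy"],c["cx"],c["cy"],c["eye"],c["orientation"])
E
```

```text
pics
time_s 0.0
qpos [-1.1739  0.4695 -0.0486  1.5337  0.0241  1.141  -0.0823]
joint_velocities [ 0.0004 -0.0002  0.0007 -0.0011 -0.0002 -0.0019 -0.0006]
joint_torque [-5.00000e-04 -5.07972e+01 -8.11000e-02 -2.36157e+01 -6.13000e-02
  3.81000e-02  2.00000e-04]
ee_pos [0.2786 0.6142 0.2215]
tool_rot [-0.6638 -3.0703  0.0031]
wrist_force [ 0.5845 -0.4548 -0.0339]
wrist_torque [ 0.0214 -0.0161  0.0064]
finger_gap 1.0019
side 439.3115548020195 439.3115548020195 261.74295819635495 196.09868934426925 [-0.06011323  1.37481968  1.15992434] [-0.59742605  2.58077204 -1.30691052]
top 490.8602408965825 490.8602408965825 249.72105712146168 201.8887064631308 [-0.05103159  0.19960991  1.51255336] [-1.81696074  2.22597246 -0.44572765]
```

View pics/side0.png

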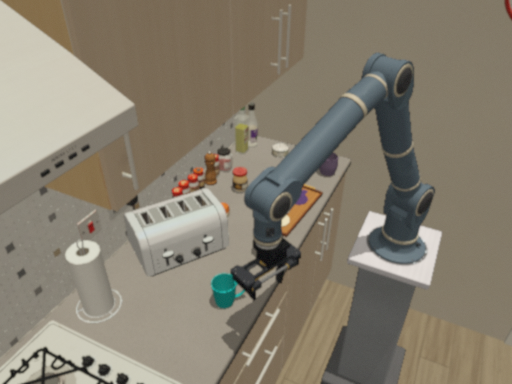

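View pics/top0.png

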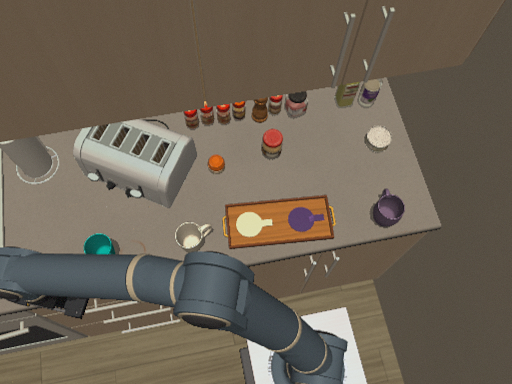

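The top view shows the cream mug at about (190,237), the turquoise look-alike at (98,248) and the purple mug at (388,208). The cream mat is at (250,224) and the purple mat at (302,219), with both tongues pointing to image right. The other purple thing is a bottle at (370,90), and the pale tin is at (378,138). Next I'll crop close and measure.

```bash
cat > h.py <<'E'
import numpy as np,cv2
from scipy.spatial.transform import Rotation as R
def cloud(c):
    v,u=np.mgrid[0:384,0:512]; z=c["range_z"]
    p=np.stack([(u-c["cx"])/c["fx"]*z,(v-c["cy"])/c["fy"]*z,z],-1)
    return p@R.from_rotvec(c["orientation"]).as_matrix().T+c["eye"]
def rays(c,uv,h):
    uv=np.asarray(uv,float)
    d=np.c_[(uv[:,0]-c["cx"])/c["fx"],(uv[:,1]-c["cy"])/c["fy"],np.ones(len(uv))]@R.from_rotvec(c["orientation"]).as_matrix().T
    return c["eye"]+d*((h-c["eye"][2])/d[:,2])[:,None]
def proj(c,p):
    q=(np.atleast_2d(p)-c["eye"])@R.from_rotvec(c["orientation"]).as_matrix()
    return np.c_[q[:,0]/q[:,2]*c["fx"]+c["cx"],q[:,1]/q[:,2]*c["fy"]+c["cy"]]
def circ(xy):
    A=np.c_[2*xy,np.ones(len(xy))]; s=np.linalg.lstsq(A,(xy**2).sum(1),rcond=None)[0]
    return s[:2],np.sqrt(s[2]+s[0]**2+s[1]**2)
E
python3 - <<'E'
from h import *
c=dict(np.load('/tmp/top0.npz')); P=cloud(c); f=c["frame"]
a=[cv2.resize(f[v-38:v+38,u-38:u+38],(380,380),interpolation=cv2.INTER_CUBIC) for u,v in((190,237),(388,208))]
cv2.imwrite('pics/crop0.png',np.hstack(a)[:,:,::-1])
cv2.imwrite('pics/crop1.png',cv2.resize(f[185:260,212:345],(798,450),interpolation=cv2.INTER_CUBIC)[:,:,::-1])
for n,u,v in(("cream",190,237),("purple",388,208),("tray",278,222),("turq",98,248),("timer",216,162),("jar",272,143),("tin",378,138)):
    q=P[v-38:v+38,u-38:u+38].reshape(-1,3); print(n,P[v,u].round(3), "worktop z",np.median(P[180,300,2]))
E
```

```text
cream [0.463 0.271 0.007] worktop z 0.00029606496922940373
purple [ 0.43  -0.381  0.016] worktop z 0.00029606496922940373
tray [ 0.456 -0.017  0.009] worktop z 0.00029606496922940373
turq [0.483 0.562 0.012] worktop z 0.00029606496922940373
timer [0.686 0.144 0.057] worktop z 0.00029606496922940373
jar [ 0.694 -0.045  0.104] worktop z 0.00029606496922940373
tin [ 0.676 -0.418  0.04 ] worktop z 0.00029606496922940373
```

View pics/crop0.png

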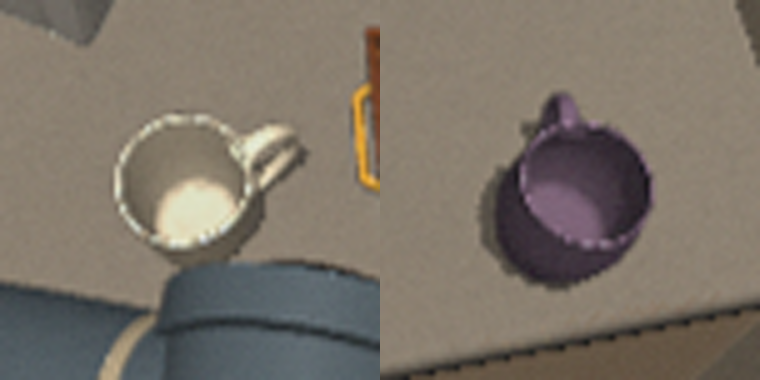

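View pics/crop1.png

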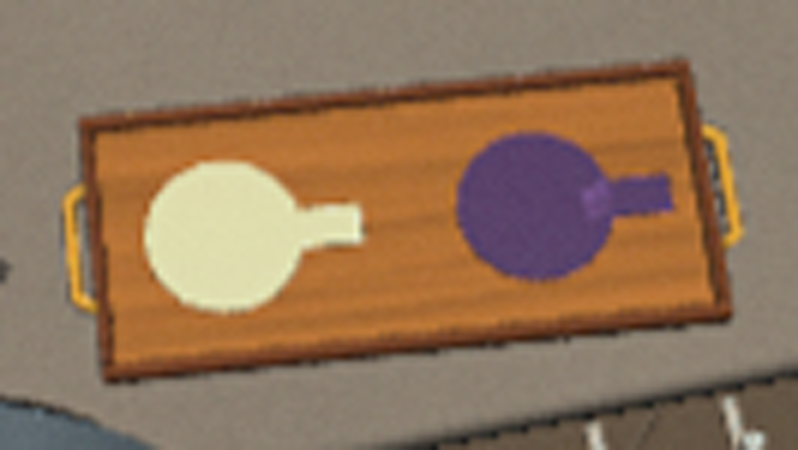

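The crops confirm both choices. The cream speckled mug's handle points right and a little up, and the purple mug's handle points up in the image (+x). Next I'll measure both mugs and both mats.

```bash
cat > meas.py <<'E'
from h import *
def mug(c,guess,h=0.096,zoff=0.0,verbose=True):
    P=cloud(c); g=np.array(guess)
    d=np.hypot(*(P[...,:2]-g).transpose(2,0,1)); z=P[...,2]-zoff
    m=(d<0.12)&(z>h-0.007)&(z<h+0.008)
    q=P[m][:,:2]; 
    cen=g
    for r in(0.055,0.047,0.046):
        k=np.abs(np.hypot(*(q-cen).T)-(0.041 if r<.05 else .03))<(0.007 if r<.05 else .03); cen,rad=circ(q[k])
    dd=P[...,:2]-cen; rr=np.hypot(dd[...,0],dd[...,1])
    hm=(rr>0.054)&(rr<0.085)&(z>0.045)&(z<h+.005); 
    ha=P[hm][:,:2]-cen; hd=ha.mean(0)
    return cen,rad,k.sum(),np.degrees(np.arctan2(hd[1],hd[0])),hm.sum(),np.hypot(*ha.T).max()
def mats(c):
    hsv=cv2.cvtColor(c["frame"],cv2.COLOR_RGB2HSV); P=cloud(c)
    near=(P[...,2]<0.02)&(np.abs(P[...,0]-.45)<.11)&(np.abs(P[...,1]+.01)<.17)
    out={}
    for n,lo,hi in(("cream",(20,20,150),(45,140,255)),("purple",(115,40,40),(160,255,255))):
        m=(cv2.inRange(hsv,lo,hi)>0)&near
        u=np.c_[np.nonzero(m)[1],np.nonzero(m)[0]]; w=rays(c,u,0.011)[:,:2]
        k=np.ones(len(w),bool); cen=np.median(w,0)
        for i in range(15): cen=w[np.hypot(*(w-cen).T)<0.042].mean(0)
        cnt=max(cv2.findContours(m.astype(np.uint8),cv2.RETR_EXTERNAL,cv2.CHAIN_APPROX_NONE)[0],key=cv2.contourArea)[:,0]
        b=rays(c,cnt,0.011)[:,:2]; bb=b[np.abs(np.hypot(*(b-cen).T)-.043)<.006]; c2,r2=circ(bb)
        t=w[np.hypot(*(w-c2).T)>0.05]; td=t.mean(0)-c2
        out[n]=(c2,cen,r2,np.degrees(np.arctan2(td[1],td[0])),len(t))
    return out
E
python3 - <<'E'
from meas import *
np.set_printoptions(precision=4,suppress=True)
c=dict(np.load('/tmp/top0.npz'))
print(mug(c,(.47,.27)));print(mug(c,(.43,-.37),.095)); 
for k,v in mats(c).items(): print(k,v)
P=cloud(c); 
hsv=cv2.cvtColor(c["frame"],cv2.COLOR_RGB2HSV)
m=(P[...,2]>.013)&(P[...,2]<.024)&(np.abs(P[...,0]-.45)<.13)&(np.abs(P[...,1]+.01)<.2)&(hsv[...,0]<15)&(hsv[...,1]>90)
u=np.c_[np.nonzero(m)[1],np.nonzero(m)[0]]; w=rays(c,u,.018)[:,:2]
print("tray",cv2.minAreaRect((w*1000).astype(np.float32)),m.sum())
s=dict(np.load('/tmp/side0.npz'))
print(mug(s,(.43,-.37),.095))
print(proj(s,[[.47,.27,.05],[.43,-.37,.05]]))
for k,(u,v) in dict(a=(216,162),b=(272,143),c=(378,138),t=(98,248)).items(): print(k,P[v,u])
from rig import ctrl; o=ctrl.get_obs(); print(R.from_rotvec(o["tool_rot"]).as_matrix().round(3))
E
```

```text
(array([0.4424, 0.2705]), np.float64(0.0399508098317769), np.int64(119), np.float64(-70.08677637200469), np.int64(34), np.float64(0.07624169891772634))
(array([ 0.4088, -0.3613]), np.float64(0.04059093798593365), np.int64(116), np.float64(-7.01845867265098), np.int64(32), np.float64(0.07179161785721959))
cream (array([0.4681, 0.0767]), array([0.4667, 0.0765]), np.float64(0.0416778309916545), np.float64(-108.54142455898182), 54)
purple (array([ 0.4513, -0.0923]), array([ 0.451 , -0.0915]), np.float64(0.039950046606149966), np.float64(-95.17439561961417), 37)
tray ((456.9512023925781, -18.622390747070312), (338.4743347167969, 151.5089111328125), 84.25365447998047) 892
(array([ 0.4092, -0.3587]), np.float64(0.042086422268512266), np.int64(17), np.float64(-88.09629537728189), np.int64(2), np.float64(0.05826377188308255))
[[257.6104 239.9051]
 [324.0696 161.5489]]
a [0.686  0.1439 0.0571]
b [ 0.6943 -0.0453  0.1043]
c [ 0.6759 -0.4175  0.04  ]
t [0.4829 0.562  0.0125]
[[-0.911  0.413 -0.001]
 [ 0.413  0.911 -0.002]
 [-0.    -0.002 -1.   ]]
```

```bash
python3 - <<'E'
from meas import *
np.set_printoptions(precision=3,suppress=True)
c=dict(np.load('/tmp/top0.npz'));P=cloud(c).reshape(-1,3)
s=dict(np.load('/tmp/side0.npz'));Q=cloud(s).reshape(-1,3)
for P in(P,Q):
    k=(P[:,0]>.5)&(P[:,0]<.8)&(P[:,1]>.2)&(P[:,1]<.62)&(P[:,2]>.11)&(P[:,2]<.4); q=P[k]
    d=np.hypot(q[:,0]-.477,q[:,1]-.283); print("toaster zmax",q[:,2].max(),"nearest",q[d.argmin()],d.min(), "ymin",q[q[:,1].argmin()], "xmin",q[q[:,0].argmin()])
from rig import ctrl
o=ctrl.get_obs()
# planned
def plan(foot,ang,rad):
    a=np.radians(ang); return foot+rad*np.array([np.cos(a),np.sin(a)])
Rm=R.from_rotvec(o["tool_rot"]).as_matrix()
w=plan(np.array([.4424,.2705]),20,.037); d=np.r_[w,.2]-o["ee_pos"]
print("wall",w,"tool-frame cm",Rm.T@d*100)
E
```

```text
toaster zmax 0.19981249164995374 nearest [0.571 0.316 0.147] 0.1000428289776114 ymin [0.739 0.204 0.113] xmin [0.571 0.316 0.147]
toaster zmax 0.19521800077525153 nearest [0.57  0.32  0.137] 0.09994150162942364 ymin [0.704 0.226 0.181] xmin [0.569 0.323 0.125]
wall [0.477 0.283] tool-frame cm [-31.761 -21.948   2.2  ]
```

The toaster corner (0.571, 0.316) is too close for a pinch at the exact quarter turn on the far wall. I'll pinch the cream wall at azimuth -10° instead, 60° from the handle, with a target of (0.479, 0.264).

```bash
python3 -m pendant '-1.5 -1.1 0 0;-3.27 -2.36 0 0;-3.27 -2.36 0 0;-3.27 -2.36 0 0;-3.27 -2.36 0 0;-3.27 -2.36 0 0;-3.27 -2.36 0 0;-3.27 -2.36 0 0;-3.27 -2.36 0 0;-3.27 -2.36 0 0;-1.77 -1.26 0 0;0 0 0 0.12;0 0 0 0.165;0 0 0 0.165;0 0 0 0.165;0 0 0 0.165;0 0 0 0.165;0 0 0 0.165;0 0 0 0.165;0 0 0 0.045' 0 10
cat > dlt.py <<'E'
import sys
from h import *; from rig import ctrl
# args: x y z yawdeg(of tool y axis)
t=list(map(float,sys.argv[1:5])); o=ctrl.get_obs(); M=R.from_rotvec(o["tool_rot"]).as_matrix()
yaw=np.degrees(np.arctan2(M[1,1],M[0,1])); 
print("t",o["time_s"],"tcp",np.round(o["ee_pos"],4),"yaw",yaw.round(2),"zaxis",M[:,2].round(3),"F",np.round(o["wrist_force"],1),"gap",round(o["finger_gap"],3),"q7",round(o["qpos"][6],2))
print("cm",(M.T@(np.array(t[:3])-o["ee_pos"])*100).round(2),"roll",np.radians((yaw-t[3]+180)%360-180).round(3))
E
python3 dlt.py .4788 .2641 .057 -10
```

```text
time_s: 2.6
ee_pos: [0.4789, 0.2631, 0.2224]
tool_rot: [2.411, 2.014, -0.001]
wrist_force: [0.6, -0.2, -0.3]
finger_gap: 1.003
t 2.6 tcp [0.4789 0.2631 0.2224] yaw -10.23 zaxis [-0. -0. -1.] F [ 0.6 -0.2 -0.3] gap 1.003 q7 -0.67
cm [ 0.1  -0.02 16.54] roll -0.004
```

```bash
python3 - <<'E'
from meas import *; from rig import ctrl
t=ctrl.capture("top"); s=ctrl.capture("side"); np.savez('/tmp/top1.npz',**t)
a=cv2.resize(t["frame"][170:290,130:290],(400,300),interpolation=cv2.INTER_CUBIC)
b=cv2.resize(s["frame"][150:300,160:360],(400,300),interpolation=cv2.INTER_CUBIC)
cv2.imwrite('pics/v1.png',np.hstack([a,b])[:,:,::-1])
np.set_printoptions(precision=4,suppress=True)
print(mats(t)); print(mug(t,(.41,-.36),.095)); print(mug(s,(.44,.27)))
E
```

```text
{'cream': (array([0., 0.]), array([ 0.5273, -0.1425]), np.float64(0.0), np.float64(-15.119650172915318), 1), 'purple': (array([ 0.4524, -0.094 ]), array([ 0.4539, -0.095 ]), np.float64(0.04110874972959937), np.float64(-96.45392112951731), 34)}
(array([ 0.4089, -0.3611]), np.float64(0.04095495161587378), np.int64(127), np.float64(-7.402676267561141), np.int64(29), np.float64(0.07115849951947174))
(array([0.44  , 0.2745]), np.float64(0.03985082335914806), np.int64(77), np.float64(-69.15441302977811), np.int64(5), np.float64(0.07285809419709219))
```

View pics/v1.png

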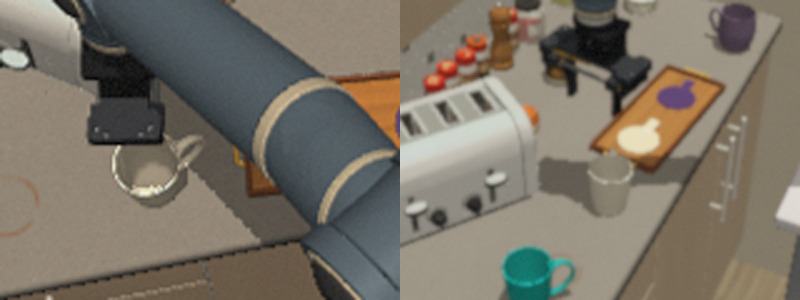

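The side crop shows the gripper above the mug's far wall with the fingers straddling it, and the toaster is clear. I'll go down now.

```bash
python3 -m pendant '0.2 0 1 0;0 0 2.5 0;0 0 2.5 0;0 0 2.5 0;0 0 2.5 0;0 0 2 0;0 0 1.5 0;0 0 1 0;0 0 1 0;0 0 0 0' 0 10
python3 dlt.py .478 .2655 .057 -10
python3 - <<'E'
from meas import *; from rig import ctrl
s=ctrl.capture("side")
cv2.imwrite('pics/v2.png',cv2.resize(s["frame"][150:300,160:360],(800,600),interpolation=cv2.INTER_CUBIC)[:,:,::-1])
E
```

```text
time_s: 3.95
ee_pos: [0.4792, 0.2666, 0.0571]
tool_rot: [-2.407, -2.019, 0.001]
wrist_force: [-0.0, -0.2, -0.3]
finger_gap: 1.007
t 3.95 tcp [0.4792 0.2666 0.0571] yaw -10.02 zaxis [-0.001 -0.    -1.   ] F [-0.  -0.2 -0.3] gap 1.007 q7 -0.59
cm [-0.13 -0.1   0.01] roll -0.0
```

View pics/v2.png

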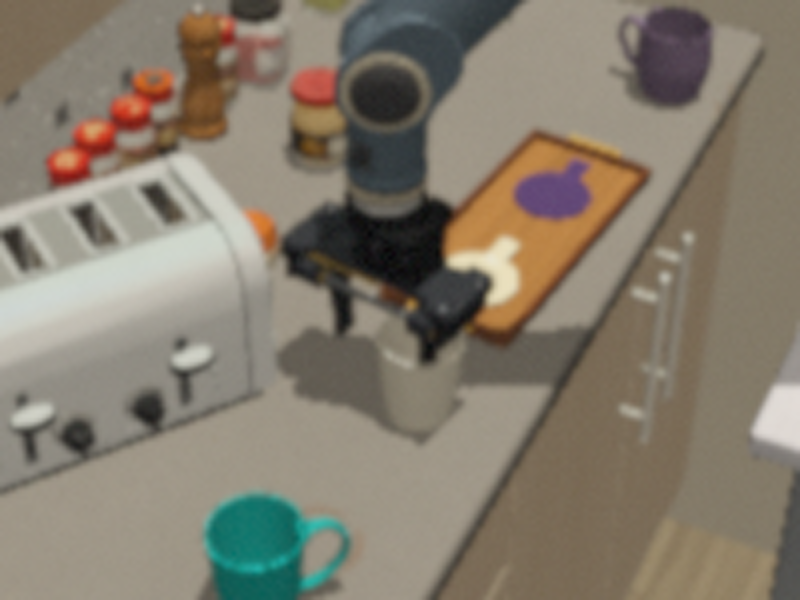

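One finger is inside the cup at about (430,345) and the other is outside behind it. I'll close.

```bash
python3 -m pendant '0 0 0 0;0 0 0 0;0 0 0 0;0 0 0 0;0 0 0 0;0 0 0 0;0 0 0 0;0 0 0 0' 255 15; python3 dlt.py .478 .2655 .057 -10
```

```text
time_s: 5.0
ee_pos: [0.479, 0.2666, 0.0574]
tool_rot: [-2.407, -2.019, 0.001]
wrist_force: [-0.6, -0.5, -0.9]
finger_gap: 0.172
t 5.0 tcp [0.479  0.2666 0.0574] yaw -10.02 zaxis [-0.001 -0.    -1.   ] F [-0.6 -0.5 -0.9] gap 0.172 q7 -0.59
cm [-0.13 -0.08  0.04] roll -0.0
```

```bash
python3 -m pendant '0 0 0 0;0 0 0 0;0 0 0 0;0 0 0 0' 255 30; python3 dlt.py .478 .2655 .057 -10
```

```text
time_s: 5.5
ee_pos: [0.4774, 0.2674, 0.0581]
tool_rot: [-2.404, -2.017, 0.005]
wrist_force: [-4.6, 0.7, 8.3]
finger_gap: 0.098
t 5.5 tcp [0.4774 0.2674 0.0581] yaw -10.02 zaxis [-0.004  0.    -1.   ] F [-4.6  0.7  8.3] gap 0.098 q7 -0.59
cm [-0.17  0.09  0.11] roll -0.0
```

```bash
python3 -m pendant '0 0 -0.3 0;0 0 -0.5 0;0 0 -1 0;0 0 -2 0;0 0 -2 0;0 0 -2 0;0 0 -1 0;0 0 0 0;0 0 0 0' 255 30; python3 dlt.py .5 .05 .14 -35
python3 - <<'E'
from meas import *; from rig import ctrl
s=ctrl.capture("side");t=ctrl.capture("top")
a=cv2.resize(t["frame"][170:290,130:290],(400,300),interpolation=cv2.INTER_CUBIC)
b=cv2.resize(s["frame"][150:300,160:360],(400,300),interpolation=cv2.INTER_CUBIC)
cv2.imwrite('pics/v3.png',np.hstack([a,b])[:,:,::-1])
E
```

```text
time_s: 6.62
ee_pos: [0.479, 0.2664, 0.1448]
tool_rot: [-2.407, -2.019, 0.002]
wrist_force: [-0.0, -0.3, -3.3]
finger_gap: 0.068
t 6.625 tcp [0.479  0.2664 0.1448] yaw -10.03 zaxis [-0.001 -0.001 -1.   ] F [-0.  -0.3 -3.3] gap 0.068 q7 -0.64
cm [-20.94   5.84   0.49] roll 0.436
```

View pics/v3.png

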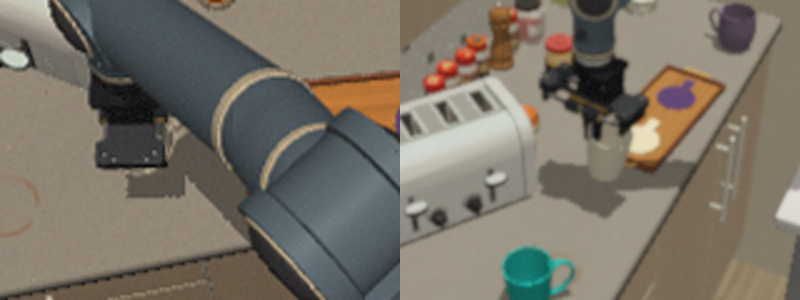

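```bash
python3 - <<'E'
from meas import *; from rig import ctrl
np.set_printoptions(precision=4,suppress=True)
s=ctrl.capture("side"); P=cloud(s); f=s["frame"].astype(int)
hsv=cv2.cvtColor(s["frame"],cv2.COLOR_RGB2HSV)
near=(np.hypot(P[...,0]-.442,P[...,1]-.272)<.09)&(P[...,2]>.06)&(P[...,2]<.2)&(f.sum(-1)>270)
q=P[near]; print(len(q), q.min(0),q.max(0))
for lo in np.arange(.08,.2,.012):
    k=q[(q[:,2]>=lo)&(q[:,2]<lo+.012)]
    if len(k)>12: print(round(lo,3),len(k),*circ(k[:,:2]))
cv2.imwrite('pics/v4.png',cv2.resize(s["frame"][190:250,230:310],(800,600),interpolation=cv2.INTER_CUBIC)[:,:,::-1])
E
```

```text
490 [0.401  0.2235 0.0803] [0.4983 0.3169 0.1964]
0.08 21 [0.4505 0.2769] 0.026623865819308163
0.092 32 [0.4483 0.2785] 0.027185473219236863
0.104 46 [0.4488 0.2735] 0.03379865434557975
0.116 67 [0.4478 0.2741] 0.03493988122877943
0.128 80 [0.4458 0.2741] 0.03633821148993875
0.14 83 [0.4446 0.2742] 0.03736716599553812
0.152 73 [0.4422 0.2746] 0.037689322537051
0.164 67 [0.4433 0.2733] 0.04130155064086154
0.176 19 [0.4493 0.2746] 0.03920520800422312
```

View pics/v4.png

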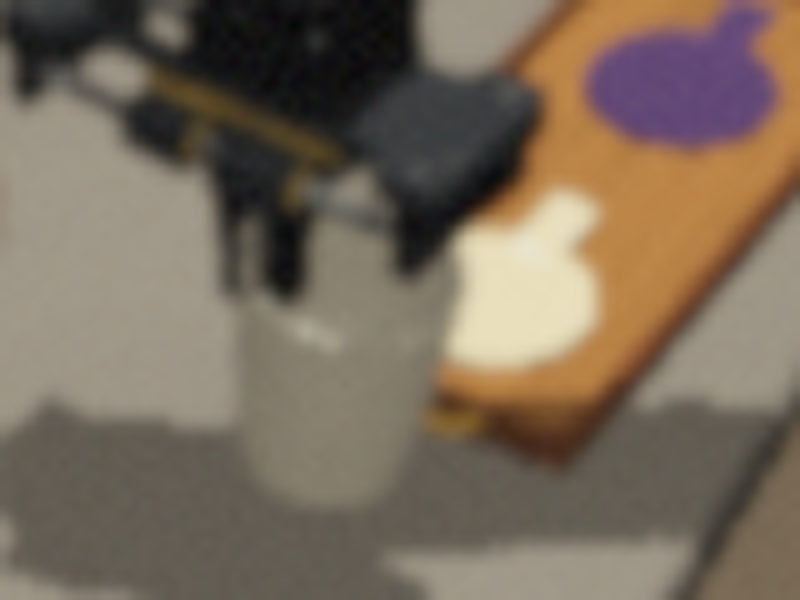

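```bash
python3 - <<'E'
from meas import *; from rig import ctrl
np.set_printoptions(precision=4,suppress=True)
s=ctrl.capture("side"); print(mats(s))
c=dict(np.load('/tmp/top0.npz'))
for n,d in(("side",s),("top",c)):
    hsv=cv2.cvtColor(d["frame"],cv2.COLOR_RGB2HSV); m=cv2.inRange(hsv,(115,90,50),(160,255,255)); P=cloud(d)
    m[~((P[...,2]<.02)&(np.abs(P[...,0]-.45)<.11)&(np.abs(P[...,1]+.01)<.17))]=0
    w=rays(d,np.c_[np.nonzero(m)[1],np.nonzero(m)[0]],.011)[:,:2]; print(n,w.min(0),w.max(0),len(w), w.mean(0))
for g,d in(("top",c),("side",s)):
    hsv=cv2.cvtColor(d["frame"],cv2.COLOR_RGB2HSV); print(g,hsv[[221,222],[248,250]] if g=="top" else "")
E
```

```text
{'cream': (array([0., 0.]), array([0.3596, 0.0565]), np.float64(0.0), np.float64(15.348119715052047), 423), 'purple': (array([ 0.4503, -0.0913]), array([ 0.4501, -0.0895]), np.float64(0.03875898818892284), np.float64(-95.19582846014988), 7)}
side [ 0.4172 -0.1535] [ 0.4842 -0.0577] 121 [ 0.4498 -0.0933]
top [ 0.4114 -0.1639] [ 0.4907 -0.0518] 485 [ 0.451  -0.0975]
top [[ 28  56 223]
 [ 28  56 224]]
side
```

```bash
python3 -m pendant '-0.7 0.2 0 0;-1.5 0.4 0 0;-2 0.5 0 0;-2 0.5 0 0;-2 0.5 0 0;-2 0.5 0 0;-2 0.5 0 0;-2 0.5 0 0;-2 0.5 0 0;-2 0.5 0 0;-1.5 0.4 0 0;-0.6 0.15 0 0;0 0 0 0.04;0 0 0 0.08;0 0 0 0.09;0 0 0 0.09;0 0 0 0.08;0 0 0 0.05;0 0 0 0.02;0 0 0 0'; python3 dlt.py .4943 .0574 .0685 -35.6
python3 - <<'E'
from meas import *; from rig import ctrl
np.set_printoptions(precision=4,suppress=True)
s=ctrl.capture("side"); t=ctrl.capture("top"); P=cloud(s); f=s["frame"].astype(int)
near=(np.hypot(P[...,0]-.467,P[...,1]-.077)<.05)&(P[...,2]>.06)&(P[...,2]<.2)&(f.sum(-1)>270)
q=P[near]
for lo in np.arange(.08,.2,.012):
    k=q[(q[:,2]>=lo)&(q[:,2]<lo+.012)]
    if len(k)>12: print(round(lo,3),len(k),*circ(k[:,:2]))
a=cv2.resize(t["frame"][170:290,200:360],(400,300),interpolation=cv2.INTER_CUBIC)
b=cv2.resize(s["frame"][150:240,230:350],(400,300),interpolation=cv2.INTER_CUBIC)
cv2.imwrite('pics/v5.png',np.hstack([a,b])[:,:,::-1])
E
```

```text
time_s: 9.32
ee_pos: [0.4948, 0.0585, 0.1455]
tool_rot: [-2.796, -1.432, -0.0]
wrist_force: [1.5, 0.4, -2.6]
finger_gap: 0.072
t 9.325 tcp [0.4948 0.0585 0.1455] yaw -35.75 zaxis [-0.  0. -1.] F [ 1.5  0.4 -2.6] gap 0.072 q7 -0.65
cm [-0.12  0.02  7.7 ] roll -0.003
0.08 20 [0.4702 0.0824] 0.024500162257171502
0.092 25 [0.4705 0.0802] 0.029725710758288254
0.104 34 [0.4711 0.0773] 0.03504508783093894
0.116 48 [0.4694 0.0795] 0.03542541307416257
0.128 64 [0.4672 0.0805] 0.03611010609491939
0.14 73 [0.4649 0.0812] 0.0365940711138592
0.152 59 [0.4648 0.0826] 0.037863335677627036
0.164 54 [0.4645 0.0824] 0.03950411478281234
0.176 13 [0.4661 0.0804] 0.03963401957459675
```

View pics/v5.png

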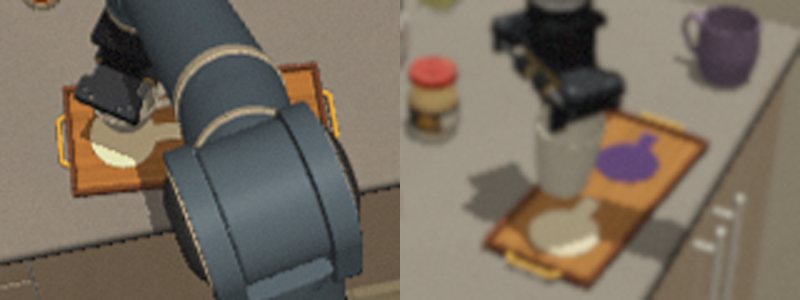

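```bash
python3 -m pendant '-0.1 0 0.6 0;0 0 1.2 0;0 0 1.5 0;0 0 1.5 0;0 0 1 0;0 0 0.5 0;0 0 0.2 0;0 0 0 0'; python3 dlt.py .4943 .0574 .0685 -35.6
```

```text
time_s: 10.42
ee_pos: [0.4945, 0.0571, 0.0807]
tool_rot: [2.797, 1.431, 0.001]
wrist_force: [-0.5, -1.0, -2.0]
finger_gap: 0.071
t 10.425 tcp [0.4945 0.0571 0.0807] yaw -35.81 zaxis [ 0.001  0.    -1.   ] F [-0.5 -1.  -2. ] gap 0.071 q7 -0.59
cm [ 0.01 -0.04  1.22] roll -0.004
```

```bash
python3 -m pendant '0 0 0.1 0;0 0 0.1 0;0 0 0.1 0;0 0 0.1 0;0 0 0 0'; python3 dlt.py .4943 .0574 .0685 -35.6
```

```text
time_s: 11.05
ee_pos: [0.4942, 0.057, 0.0764]
tool_rot: [-2.797, -1.431, 0.0]
wrist_force: [1.3, 0.3, -3.4]
finger_gap: 0.074
t 11.05 tcp [0.4942 0.057  0.0764] yaw -35.81 zaxis [-0.  0. -1.] F [ 1.3  0.3 -3.4] gap 0.074 q7 -0.58
cm [ 0.04 -0.01  0.79] roll -0.004
```

```bash
python3 -m pendant '0 0 0.1 0;0 0 0.1 0;0 0 0 0'; python3 dlt.py .4943 .0574 .0685 -35.6
```

```text
time_s: 11.42
ee_pos: [0.4953, 0.0568, 0.0751]
tool_rot: [2.796, 1.43, 0.003]
wrist_force: [1.7, -0.5, 1.3]
finger_gap: 0.071
t 11.425 tcp [0.4953 0.0568 0.0751] yaw -35.83 zaxis [ 0.002  0.    -1.   ] F [ 1.7 -0.5  1.3] gap 0.071 q7 -0.58
cm [-0.01 -0.11  0.66] roll -0.004
```

```bash
python3 -m pendant '0 0 0.1 0;0 0 0.1 0;0 0 0 0'; python3 dlt.py .4943 .0574 .0685 -35.6
```

```text
time_s: 11.8
ee_pos: [0.4966, 0.0565, 0.0739]
tool_rot: [2.796, 1.429, 0.007]
wrist_force: [2.6, -3.7, 8.7]
finger_gap: 0.077
t 11.8 tcp [0.4966 0.0565 0.0739] yaw -35.85 zaxis [ 0.005  0.    -1.   ] F [ 2.6 -3.7  8.7] gap 0.077 q7 -0.58
cm [-0.06 -0.24  0.54] roll -0.004
```

Contact at about the predicted height. I'll ease the grip so the cup can rotate flat in the pads while I lower a bit more.

```bash
python3 -m pendant '0 0 0 0;0 0 0 0;0 0 0.1 0;0 0 0.1 0;0 0 0 0' 255 4; python3 dlt.py .4943 .0574 .0685 -35.6
```

```text
time_s: 12.42
ee_pos: [0.4965, 0.0566, 0.0716]
tool_rot: [2.795, 1.429, 0.007]
wrist_force: [4.2, -2.2, 5.0]
finger_gap: 0.09
t 12.425 tcp [0.4965 0.0566 0.0716] yaw -35.85 zaxis [ 0.005 -0.    -1.   ] F [ 4.2 -2.2  5. ] gap 0.09 q7 -0.58
cm [-0.07 -0.23  0.3 ] roll -0.004
```

```bash
python3 -m pendant '0 0 0.1 0;0 0 0.1 0;0 0 0 0' 255 3; python3 dlt.py .4943 .0574 .0685 -35.6
```

```text
time_s: 12.8
ee_pos: [0.4945, 0.0572, 0.0686]
tool_rot: [2.797, 1.431, 0.001]
wrist_force: [3.5, -1.9, 4.2]
finger_gap: 0.088
t 12.8 tcp [0.4945 0.0572 0.0686] yaw -35.81 zaxis [ 0.  0. -1.] F [ 3.5 -1.9  4.2] gap 0.088 q7 -0.57
cm [ 0.01 -0.03  0.01] roll -0.004
```

```bash
python3 -m pendant '0 0 0 0;0 0 0 0;0 0 0 0' 215 3; python3 -m pendant '0 0 0 0;0 0 0 0;0 0 0 0;0 0 0 0;0 0 -1 0;0 0 -2 0;0 0 -3 0;0 0 -4 0;0 0 -4 0;0 0 -2 0;0 0 0 0' 100 3; python3 dlt.py .41 -.32 .22 83
python3 - <<'E'
from meas import *; from rig import ctrl
np.set_printoptions(precision=4,suppress=True)
s=ctrl.capture("side"); t=ctrl.capture("top")
print(mug(s,(.467,.077),zoff=.011)); print(mug(t,(.467,.077),zoff=.011))
a=cv2.resize(t["frame"][170:290,200:360],(400,300),interpolation=cv2.INTER_CUBIC)
b=cv2.resize(s["frame"][150:240,230:350],(400,300),interpolation=cv2.INTER_CUBIC)
cv2.imwrite('pics/v6.png',np.hstack([a,b])[:,:,::-1])
E
```

```text
time_s: 13.18
ee_pos: [0.4927, 0.0574, 0.0678]
tool_rot: [-2.795, -1.431, 0.004]
wrist_force: [1.2, -0.7, -1.0]
finger_gap: 0.151
time_s: 14.55
ee_pos: [0.4952, 0.0571, 0.2305]
tool_rot: [2.797, 1.431, 0.007]
wrist_force: [-0.3, -0.1, -0.9]
finger_gap: 0.612
t 14.55 tcp [0.4952 0.0571 0.2305] yaw -35.81 zaxis [ 0.004  0.002 -1.   ] F [-0.3 -0.1 -0.9] gap 0.612 q7 -0.72
cm [-35.57  15.15   0.95] roll -2.074
(array([0.472 , 0.0785]), np.float64(0.04007146850062795), np.int64(56), np.float64(-96.79478195054412), np.int64(12), np.float64(0.07638330598038126))
(array([0.4738, 0.0737]), np.float64(0.03990690689318683), np.int64(87), np.float64(-96.16537237771124), np.int64(30), np.float64(0.07663608918806956))
```

View pics/v6.png

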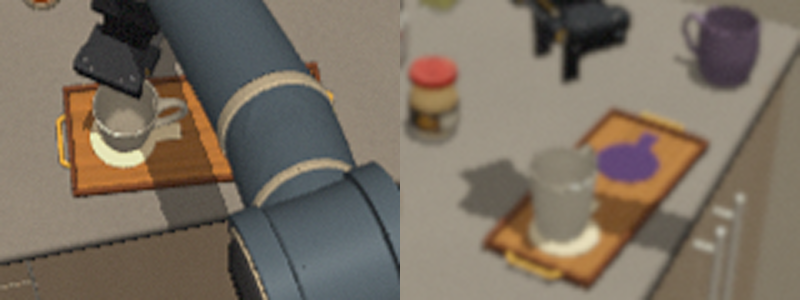

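The cream mug is standing upright. The top view puts it about 6–7 mm off in +x, and its handle is at -96.4° against -95.6° for the tongue. I'll re-check the offset once the arm is clear, and go to the purple mug now.

```bash
python3 -m pendant '-2 0.8 0 0;-3.95 1.68 0 0;-3.95 1.68 0 0;-3.95 1.68 0 0;-3.95 1.68 0 0;-3.95 1.68 0 0;-3.95 1.68 0 0;-3.95 1.68 0 0;-3.95 1.68 0 0;-1.97 0.9 0 0;0 0 0 -0.14;0 0 0 -0.18;0 0 0 -0.18;0 0 0 -0.18;0 0 0 -0.18;0 0 0 -0.18;0 0 0 -0.18;0 0 0 -0.18;0 0 0 -0.18;0 0 0 -0.18' 0 10;python3 -m pendant '0 0 0 -0.18;0 0 0 -0.12;0 0 0 0;0 0 0 0'; python3 dlt.py .4138 -.3218 .056 82.8
python3 - <<'E'
from meas import *; from rig import ctrl
np.set_printoptions(precision=4,suppress=True)
s=ctrl.capture("side"); t=ctrl.capture("top"); np.savez('/tmp/top2.npz',**t)
print(mug(s,(.467,.077),zoff=.011)); print(mug(t,(.467,.077),zoff=.011)); print(mats(t))
a=cv2.resize(t["frame"][140:290,200:400],(400,300),interpolation=cv2.INTER_CUBIC)
b=cv2.resize(s["frame"][130:240,230:377],(400,300),interpolation=cv2.INTER_CUBIC)
cv2.imwrite('pics/v7.png',np.hstack([a,b])[:,:,::-1])
E
```

```text
time_s: 17.15
ee_pos: [0.4068, -0.3208, 0.2274]
tool_rot: [-0.672, -3.066, -0.0]
wrist_force: [0.6, 0.4, -0.2]
finger_gap: 1.006
time_s: 17.65
ee_pos: [0.4079, -0.3204, 0.228]
tool_rot: [-0.217, -3.133, -0.001]
wrist_force: [-0.0, -0.6, -0.7]
finger_gap: 1.004
t 17.65 tcp [ 0.4079 -0.3204  0.228 ] yaw 82.06 zaxis [-0.001  0.    -1.   ] F [-0.  -0.6 -0.7] gap 1.004 q7 2.12
cm [-0.63 -0.06 17.19] roll -0.013
(array([0.4716, 0.0772]), np.float64(0.039664737026705525), np.int64(61), np.float64(-95.88483396801622), np.int64(11), np.float64(0.08177760532119192))
(array([0.4738, 0.0737]), np.float64(0.039753226971947615), np.int64(119), np.float64(-95.89671614956643), np.int64(31), np.float64(0.07695471931736717))
{'cream': (array([0.4622, 0.0796]), array([0.4548, 0.0827]), np.float64(0.04029438465395178), np.float64(-103.35470399676147), 52), 'purple': (array([ 0.4512, -0.0928]), array([ 0.4506, -0.0923]), np.float64(0.04023156077090507), np.float64(-94.92702534650931), 34)}
```

View pics/v7.png

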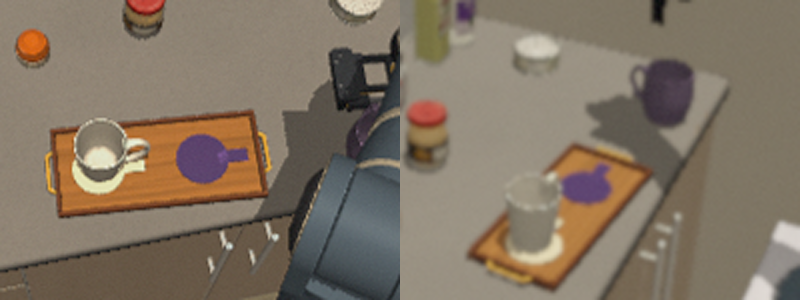

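The picture shows the gripper over the purple mug's +y wall and the tray free. I'll go down.

```bash
python3 -m pendant '-0.6 0 1 -0.013;0 0 2.5 0;0 0 2.5 0;0 0 2.5 0;0 0 2.5 0;0 0 2.2 0;0 0 1.5 0;0 0 1 0;0 0 1 0;0 0 0.4 0;0 0 0 0' 0 10
python3 dlt.py .4138 -.3218 .056 82.8
python3 - <<'E'
from meas import *; from rig import ctrl
s=ctrl.capture("side");t=ctrl.capture("top")
a=cv2.resize(t["frame"][150:270,320:480],(400,300),interpolation=cv2.INTER_CUBIC)
b=cv2.resize(s["frame"][120:210,270:390],(400,300),interpolation=cv2.INTER_CUBIC)
cv2.imwrite('pics/v8.png',np.hstack([a,b])[:,:,::-1])
E
```

```text
time_s: 19.12
ee_pos: [0.4149, -0.3209, 0.0575]
tool_rot: [0.193, 3.136, 0.0]
wrist_force: [-0.7, -0.1, -0.0]
finger_gap: 0.999
t 19.125 tcp [ 0.4149 -0.3209  0.0575] yaw 82.96 zaxis [ 0.  0. -1.] F [-0.7 -0.1 -0. ] gap 0.999 q7 2.25
cm [ 0.09 -0.11  0.15] roll 0.003
```

View pics/v8.png

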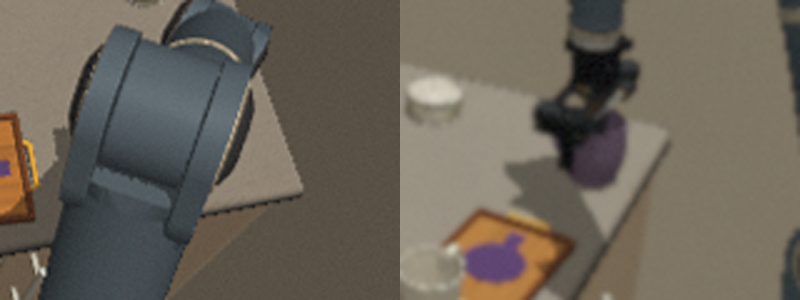

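The outer finger is outside the wall and the other has entered the cup. I'll close and lift.

```bash
python3 -m pendant '0 0 0 0;0 0 0 0;0 0 0 0;0 0 0 0;0 0 0 0;0 0 0 0;0 0 0 0;0 0 0 0;0 0 0 0;0 0 0 0;0 0 0 0;0 0 0 0' 255 12; python3 -m pendant '0 0 0 0;0 0 0 0;0 0 0 0;0 0 0 0' 255 30; python3 dlt.py .4138 -.3218 .056 82.8
```

```text
time_s: 20.72
ee_pos: [0.4148, -0.3209, 0.0575]
tool_rot: [-0.193, -3.136, 0.0]
wrist_force: [-0.6, -1.1, 0.1]
finger_gap: 0.104
time_s: 21.22
ee_pos: [0.4148, -0.3208, 0.0575]
tool_rot: [-0.193, -3.136, -0.0]
wrist_force: [-0.1, -0.9, 0.1]
finger_gap: 0.096
t 21.225 tcp [ 0.4148 -0.3208  0.0575] yaw 82.96 zaxis [-0.  0. -1.] F [-0.1 -0.9  0.1] gap 0.096 q7 2.25
cm [ 0.09 -0.12  0.15] roll 0.003
```

```bash
python3 -m pendant '0 0 -0.3 0;0 0 -0.5 0;0 0 -1 0;0 0 -2 0;0 0 -2 0;0 0 -2 0;0 0 -1 0;0 0 0 0;0 0 0 0' 255 30
python3 dlt.py .4138 -.3218 .056 82.8
python3 - <<'E'
from meas import *; from rig import ctrl
np.set_printoptions(precision=4,suppress=True)
s=ctrl.capture("side"); P=cloud(s); hsv=cv2.cvtColor(s["frame"],cv2.COLOR_RGB2HSV)
near=(np.hypot(P[...,0]-.411,P[...,1]+.36)<.06)&(P[...,2]>.06)&(P[...,2]<.2)&(hsv[...,1]>50)&(hsv[...,0]>115)
q=P[near]
for lo in np.arange(.08,.2,.012):
    k=q[(q[:,2]>=lo)&(q[:,2]<lo+.012)]
    if len(k)>9: print(round(lo,3),len(k),*circ(k[:,:2]))
t=ctrl.capture("top")
a=cv2.resize(t["frame"][150:270,320:480],(400,300),interpolation=cv2.INTER_CUBIC)
b=cv2.resize(s["frame"][120:210,270:390],(400,300),interpolation=cv2.INTER_CUBIC)
cv2.imwrite('pics/v9.png',np.hstack([a,b])[:,:,::-1])
E
```

```text
time_s: 22.35
ee_pos: [0.4144, -0.3204, 0.1448]
tool_rot: [-0.193, -3.134, -0.001]
wrist_force: [-1.2, -0.6, -3.1]
finger_gap: 0.097
t 22.35 tcp [ 0.4144 -0.3204  0.1448] yaw 82.97 zaxis [-0.001  0.001 -1.   ] F [-1.2 -0.6 -3.1] gap 0.097 q7 2.18
cm [ 0.03 -0.16  8.88] roll 0.003
```

View pics/v9.png

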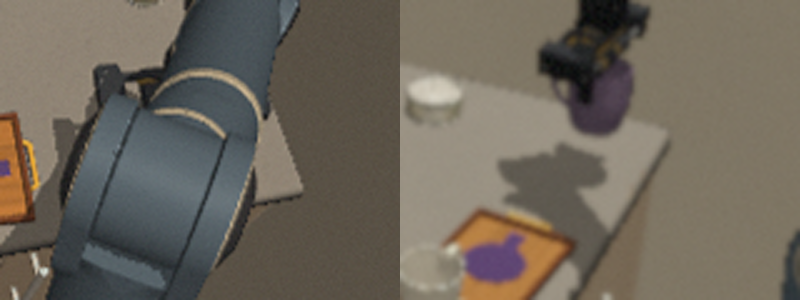

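The purple mug is lifted and hanging upright, with its handle at about (565,95). Now I'll carry it to above its mat and turn it.

```bash
python3 -m pendant '-0.15 0.6 0 0;-0.3 1.4 0 0;-0.4 2 0 0;-0.4 2 0 0;-0.4 2 0 0;-0.5 2 0 0;-0.4 2 0 0;-0.5 2 0 0;-0.4 2 0 0;-0.5 2 0 0;-0.4 2 0 0;-0.3 1.7 0 0;-0.2 1 0 0;0 0.4 0 0;0 0 0 0.05;0 0 0 0.09;0 0 0 0.11;0 0 0 0.11;0 0 0 0.11;0 0 0 0.11'; python3 -m pendant '0 0 0 0.11;0 0 0 0.11;0 0 0 0.11;0 0 0 0.11;0 0 0 0.11;0 0 0 0.11;0 0 0 0.11;0 0 0 0.11;0 0 0 0.11;0 0 0 0.05;0 0 0 0.02;0 0 0 0'
python3 dlt.py .4898 -.0963 .0685 -5.6
python3 - <<'E'
from meas import *; from rig import ctrl
np.set_printoptions(precision=4,suppress=True)
s=ctrl.capture("side"); P=cloud(s); hsv=cv2.cvtColor(s["frame"],cv2.COLOR_RGB2HSV)
near=(np.hypot(P[...,0]-.451,P[...,1]+.092)<.06)&(P[...,2]>.06)&(P[...,2]<.2)&(hsv[...,1]>50)&(hsv[...,0]>115)
q=P[near]
for lo in np.arange(.08,.2,.012):
    k=q[(q[:,2]>=lo)&(q[:,2]<lo+.012)]
    if len(k)>9: print(round(lo,3),len(k),*circ(k[:,:2]))
t=ctrl.capture("top")
a=cv2.resize(t["frame"][150:270,200:360],(400,300),interpolation=cv2.INTER_CUBIC)
b=cv2.resize(s["frame"][120:210,230:350],(400,300),interpolation=cv2.INTER_CUBIC)
cv2.imwrite('pics/v10.png',np.hstack([a,b])[:,:,::-1])
E
```

```text
time_s: 24.95
ee_pos: [0.491, -0.0983, 0.1455]
tool_rot: [1.089, 2.947, -0.0]
wrist_force: [-0.4, 0.5, -2.8]
finger_gap: 0.097
time_s: 26.45
ee_pos: [0.4912, -0.0978, 0.1456]
tool_rot: [2.424, 1.998, 0.0]
wrist_force: [-1.0, 0.2, -2.8]
finger_gap: 0.097
t 26.45 tcp [ 0.4912 -0.0978  0.1456] yaw -11.0 zaxis [ 0. -0. -1.] F [-1.   0.2 -2.8] gap 0.097 q7 0.17
cm [ 0.12 -0.17  7.71] roll -0.094
0.092 10 [ 0.4511 -0.0858] 0.03276347004515533
```

View pics/v10.png

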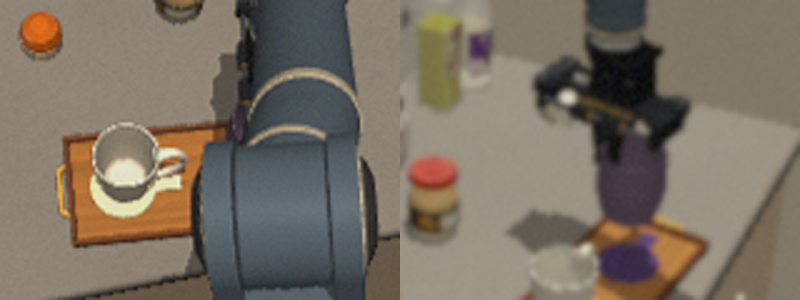

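```bash
python3 -m pendant '0 0 0 -0.05;0.1 -0.2 1 -0.044;0 0 1.5 0;0 0 1 0;0 0 0.5 0;0 0 0 0'
python3 dlt.py .4898 -.0963 .0685 -5.6
python3 - <<'E'
from meas import *; from rig import ctrl
np.set_printoptions(precision=4,suppress=True)
s=ctrl.capture("side"); P=cloud(s); hsv=cv2.cvtColor(s["frame"],cv2.COLOR_RGB2HSV)
near=(np.hypot(P[...,0]-.451,P[...,1]+.092)<.06)&(P[...,2]>.02)&(P[...,2]<.2)&(hsv[...,1]>25)&(hsv[...,0]>115)&(hsv[...,0]<175)
q=P[near]
for lo in np.arange(.03,.16,.012):
    k=q[(q[:,2]>=lo)&(q[:,2]<lo+.012)]
    if len(k)>9: print(round(lo,3),len(k),*circ(k[:,:2]))
E
```

```text
time_s: 27.3
ee_pos: [0.4893, -0.0963, 0.1051]
tool_rot: [-2.328, -2.109, 0.001]
wrist_force: [-0.2, -0.2, -2.9]
finger_gap: 0.1
t 27.3 tcp [ 0.4893 -0.0963  0.1051] yaw -5.63 zaxis [-0.001 -0.    -1.   ] F [-0.2 -0.2 -2.9] gap 0.1 q7 0.3
cm [0.   0.06 3.66] roll -0.001
0.042 10 [ 0.4484 -0.0793] 0.024468943711446277
0.054 18 [ 0.4449 -0.0717] 0.020350813032153723
0.066 33 [ 0.4477 -0.08  ] 0.03155703772018698
0.078 42 [ 0.4508 -0.0918] 0.04359743552313764
0.09 64 [ 0.4521 -0.091 ] 0.04422827434776351
0.102 71 [ 0.4504 -0.0913] 0.043035853629365094
0.114 80 [ 0.4493 -0.0899] 0.04136709014620469
0.126 79 [ 0.4492 -0.0894] 0.04052760455578302
0.138 22 [ 0.4495 -0.085 ] 0.03862668388988958
```

The purple cup's axis is near-vertical, around (0.450, -0.091), which is over the mat. I'll lower it.

```bash
python3 -m pendant '0 0 0.6 0;0 0 1 0;0 0 0.8 0;0 0 0.4 0;0 0 0.2 0;0 0 0.1 0;0 0 0 0';python3 dlt.py .4898 -.0963 .0685 -5.6
```

```text
time_s: 28.22
ee_pos: [0.4895, -0.0962, 0.0746]
tool_rot: [2.328, 2.11, 0.0]
wrist_force: [-0.1, 0.2, -2.9]
finger_gap: 0.101
t 28.225 tcp [ 0.4895 -0.0962  0.0746] yaw -5.62 zaxis [ 0.  0. -1.] F [-0.1  0.2 -2.9] gap 0.101 q7 0.34
cm [-0.01  0.03  0.61] roll -0.0
```

```bash
python3 -m pendant '0 0 0.1 0;0 0 0.1 0;0 0 0 0';python3 dlt.py .4898 -.0963 .0685 -5.6
```

```text
time_s: 28.6
ee_pos: [0.4894, -0.0962, 0.0725]
tool_rot: [-2.327, -2.11, 0.0]
wrist_force: [-0.9, -0.4, -2.4]
finger_gap: 0.099
t 28.6 tcp [ 0.4894 -0.0962  0.0725] yaw -5.61 zaxis [-0.  0. -1.] F [-0.9 -0.4 -2.4] gap 0.099 q7 0.35
cm [-0.01  0.04  0.4 ] roll -0.0
```

```bash
python3 -m pendant '0 0 0.1 0;0 0 0 0';python3 dlt.py .4898 -.0963 .0685 -5.6
```

```text
time_s: 28.85
ee_pos: [0.4894, -0.0962, 0.0714]
tool_rot: [-2.327, -2.11, 0.0]
wrist_force: [0.8, 0.6, -2.3]
finger_gap: 0.097
t 28.85 tcp [ 0.4894 -0.0962  0.0714] yaw -5.61 zaxis [-0.  0. -1.] F [ 0.8  0.6 -2.3] gap 0.097 q7 0.35
cm [-0.01  0.04  0.29] roll -0.0
```

```bash
python3 -m pendant '0 0 0.1 0;0 0 0.1 0;0 0 0 0';python3 dlt.py .4898 -.0963 .0685 -5.6
```

```text
time_s: 29.22
ee_pos: [0.4897, -0.0963, 0.0696]
tool_rot: [2.327, 2.11, 0.0]
wrist_force: [0.9, 0.8, -1.0]
finger_gap: 0.102
t 29.225 tcp [ 0.4897 -0.0963  0.0696] yaw -5.61 zaxis [ 0. -0. -1.] F [ 0.9  0.8 -1. ] gap 0.102 q7 0.35
cm [-0.    0.01  0.11] roll -0.0
```

```bash
python3 -m pendant '0 0 0.1 0;0 0 0 0';python3 dlt.py .4898 -.0963 .0685 -5.6
```

```text
time_s: 29.48
ee_pos: [0.4902, -0.0964, 0.0689]
tool_rot: [2.327, 2.109, 0.002]
wrist_force: [1.2, 0.2, 1.1]
finger_gap: 0.1
t 29.475 tcp [ 0.4902 -0.0964  0.0689] yaw -5.61 zaxis [ 0.002 -0.    -1.   ] F [1.2 0.2 1.1] gap 0.1 q7 0.35
cm [ 0.   -0.04  0.04] roll -0.0
```

The mug has touched down. I'll ease the grip, lower a touch, open and rise.

```bash
python3 -m pendant '0 0 0 0;0 0 0 0;0 0 0.1 0;0 0 0 0' 255 3; python3 -m pendant '0 0 0 0;0 0 0 0;0 0 0 0' 210 3; python3 -m pendant '0 0 0 0;0 0 0 0;0 0 0 0;0 0 0 0;0 0 -1 0;0 0 -2 0;0 0 -3 0;0 0 -4 0;0 0 -4 0;0 0 -2 0;0 0 0 0' 100 3; python3 dlt.py .49 -.3 .23 -5.6
```

```text
time_s: 29.98
ee_pos: [0.49, -0.0961, 0.0679]
tool_rot: [2.327, 2.11, 0.002]
wrist_force: [1.7, 0.8, 3.3]
finger_gap: 0.115
time_s: 30.35
ee_pos: [0.4885, -0.0962, 0.067]
tool_rot: [-2.327, -2.109, 0.002]
wrist_force: [-0.1, -0.3, -0.9]
finger_gap: 0.173
time_s: 31.72
ee_pos: [0.4904, -0.0965, 0.2294]
tool_rot: [2.326, 2.108, 0.006]
wrist_force: [-0.7, -0.1, -0.5]
finger_gap: 0.607
t 31.725 tcp [ 0.4904 -0.0965  0.2294] yaw -5.62 zaxis [ 0.004  0.001 -1.   ] F [-0.7 -0.1 -0.5] gap 0.607 q7 0.16
cm [-20.26   1.95  -0.07] roll -0.0
```

Next I'll move aside (toward -y, about 25 cm) for a clear view.

```bash
python3 -m pendant '-2 0.2 0 0;-4 0.4 0 0;-4 0.4 0 0;-4 0.4 0 0;-4 0.4 0 0;-4 0.4 0 0;-3 0.3 0 0;0 0 0 0'
python3 - <<'E'
from meas import *; from rig import ctrl
np.set_printoptions(precision=4,suppress=True)
s=ctrl.capture("side"); t=ctrl.capture("top"); np.savez('/tmp/top3.npz',**t);np.savez('/tmp/side3.npz',**s)
for d in(t,s):
  print(mug(d,(.472,.076),zoff=.011)); print(mug(d,(.451,-.092),.095,zoff=.011))
a=cv2.resize(t["frame"][150:270,200:360],(400,300),interpolation=cv2.INTER_CUBIC)
b=cv2.resize(s["frame"][140:245,230:370],(400,300),interpolation=cv2.INTER_CUBIC)
cv2.imwrite('pics/v11.png',np.hstack([a,b])[:,:,::-1])
E
```

```text
time_s: 32.72
ee_pos: [0.4881, -0.3498, 0.2262]
tool_rot: [-2.332, -2.103, 0.004]
wrist_force: [-0.5, 0.3, -0.0]
finger_gap: 0.61
(array([0.474 , 0.0736]), np.float64(0.0400113613442944), np.int64(118), np.float64(-95.93155750283636), np.int64(32), np.float64(0.07586491896242106))meas.py:12: RuntimeWarning: Mean of empty slice.
  ha=P[hm][:,:2]-cen; hd=ha.mean(0)
  ret = um.true_divide(
Traceback (most recent call last):
  File "meas.py", line 13, in mug
    return cen,rad,k.sum(),np.degrees(np.arctan2(hd[1],hd[0])),hm.sum(),np.hypot(*ha.T).max()
                                                                        ~~~~~~~~~~~~~~~~~~~^^
ValueError: zero-size array to reduction operation maximum which has no identity
```

```bash
python3 - <<'E'
from meas import *
np.set_printoptions(precision=4,suppress=True)
t=dict(np.load('/tmp/top3.npz'));s=dict(np.load('/tmp/side3.npz'))
a=cv2.resize(t["frame"][150:270,200:360],(400,300),interpolation=cv2.INTER_CUBIC)
b=cv2.resize(s["frame"][140:245,230:370],(400,300),interpolation=cv2.INTER_CUBIC)
cv2.imwrite('pics/v11.png',np.hstack([a,b])[:,:,::-1])
for n,g,h in(("c",(.472,.076),.096),("p",(.451,-.092),.095)):
  try: print(n,mug(s,g,h,zoff=.011))
  except Exception as e: print(n,e)
E
```

```text
c (array([0.4721, 0.0784]), np.float64(0.04029075815120976), np.int64(55), np.float64(-96.44318743811453), np.int64(11), np.float64(0.08347117515835344))
p (array([ 0.4521, -0.0893]), np.float64(0.04062625584714857), np.int64(49), np.float64(-94.58633501200741), np.int64(2), np.float64(0.07352840202665029))
```

View pics/v11.png

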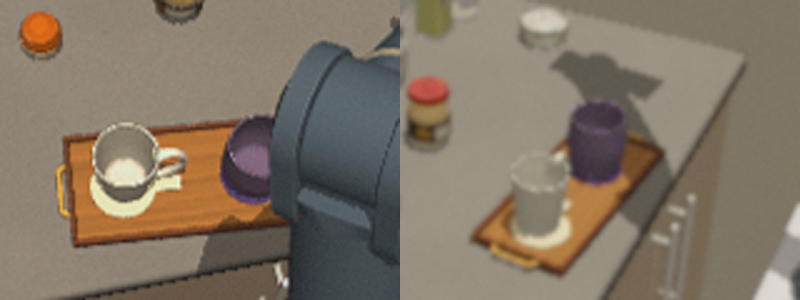

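```bash
python3 - <<'E'
from meas import *
np.set_printoptions(precision=4,suppress=True)
t=dict(np.load('/tmp/top3.npz'));s=dict(np.load('/tmp/side3.npz'))
for n,d in(("side",s),("top",t)):
  P=cloud(d); f=d["frame"].astype(int)
  for g in((.473,.076),(.4515,-.091)):
    q=P[(np.hypot(P[...,0]-g[0],P[...,1]-g[1])<.052)]
    eye=d["eye"][:2]-g; eye/=np.hypot(*eye)
    for lo in np.arange(.02,.11,.015):
      k=q[(q[:,2]>=lo)&(q[:,2]<lo+.015)]; k=k[(k[:,:2]-g)@eye>0.012]   # camera-facing outer wall
      if len(k)>12: print(n,g,round(lo,3),len(k),*circ(k[:,:2]))
a=cv2.resize(t["frame"][190:250,225:305],(400,300),interpolation=cv2.INTER_CUBIC)
b=cv2.resize(s["frame"][190:235,250:310],(400,300),interpolation=cv2.INTER_CUBIC)
cv2.imwrite('pics/v12.png',np.hstack([a,b])[:,:,::-1])
# visible mat rim: cream hue/bright vs tray
hsv=cv2.cvtColor(t["frame"],cv2.COLOR_RGB2HSV); c0=dict(np.load('/tmp/top0.npz'))
print(proj(t,[[.4675,.0766,.011],[.4675-.043,.0766,.011],[.4675,.0766+.043,.011],[.4675,.0766-.043,.011]]))
E
```

```text
side (0.473, 0.076) 0.02 35 [0.4682 0.0863] 0.023648948382643135
side (0.473, 0.076) 0.035 41 [0.4714 0.0803] 0.03128338172267907
side (0.473, 0.076) 0.05 39 [0.4707 0.0831] 0.030882633519270366
side (0.473, 0.076) 0.065 51 [0.4706 0.0812] 0.03437293580937992
side (0.473, 0.076) 0.08 45 [0.4705 0.081 ] 0.03533188981927795
side (0.473, 0.076) 0.095 43 [0.47   0.0829] 0.036203573278217126
side (0.4515, -0.091) 0.02 41 [ 0.4513 -0.089 ] 0.03683203056061872
side (0.4515, -0.091) 0.035 42 [ 0.4508 -0.0844] 0.03685119211656289
side (0.4515, -0.091) 0.05 53 [ 0.4501 -0.0855] 0.03926208071824733
side (0.4515, -0.091) 0.065 59 [ 0.4508 -0.0879] 0.04063226559240789
side (0.4515, -0.091) 0.08 60 [ 0.4498 -0.0856] 0.03780379951142318
side (0.4515, -0.091) 0.095 40 [ 0.4497 -0.0843] 0.03614886010804701
top (0.473, 0.076) 0.035 18 [0.4715 0.0747] 0.031732915451828624
top (0.473, 0.076) 0.05 19 [0.4766 0.0742] 0.03825889245382079
top (0.473, 0.076) 0.065 24 [0.4751 0.0742] 0.03850041194449325
top (0.473, 0.076) 0.08 24 [0.4761 0.0746] 0.040529911859970374
top (0.473, 0.076) 0.095 40 [0.4735 0.0749] 0.03904443234476296
top (0.4515, -0.091) 0.035 13 [ 0.4576 -0.095 ] 0.046189709956574856
top (0.4515, -0.091) 0.05 27 [ 0.4517 -0.0909] 0.04140135394078794
top (0.4515, -0.091) 0.065 44 [ 0.4526 -0.0918] 0.0425482357237391
top (0.4515, -0.091) 0.08 45 [ 0.4501 -0.0885] 0.03768157481812936
top (0.4515, -0.091) 0.095 44 [ 0.452  -0.0904] 0.03863445206533861
[[249.1291 223.9577]
 [251.8351 236.3416]
 [236.1122 226.4465]
 [262.0851 221.4805]]
```

View pics/v12.png

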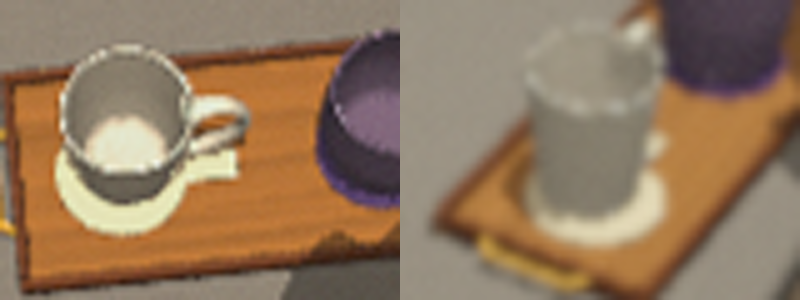

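Both mugs stand upright and purple is centred. For cream, the mat strip visible on the robot side of the foot is about 6 px (about 20 mm, against 12 mm when centred). So it sits some 6–8 mm too far in +x, which is too near the 12 mm limit. I'll slide it back with closed fingers inside the cup, pushing low on the near wall so it won't tip.

```bash
python3 -m pendant '2 -0.3 0 0;4 -0.5 0 0;4 -0.6 0 0;4 -0.5 0 0;4 -0.6 0 0;4 -0.5 0 0;4 -0.6 0 0;4 -0.5 0 0;4 -0.6 0 0;4 -0.5 0 0;3 -0.4 0 0;1.2 -0.2 0 0;0 0 0 0;0 0 0 0;0 0 0 0' 255 10; python3 dlt.py .4725 .0758 .045 -5.6
```

```text
time_s: 34.7
ee_pos: [0.4735, 0.0769, 0.2276]
tool_rot: [2.33, 2.107, -0.0]
wrist_force: [-0.1, -0.6, 0.0]
finger_gap: 0.005
t 34.7 tcp [0.4735 0.0769 0.2276] yaw -5.74 zaxis [ 0. -0. -1.] F [-0.1 -0.6  0. ] gap 0.005 q7 -0.24
cm [-0.12 -0.09 18.26] roll -0.002
```

```bash
python3 -m pendant '-0.1 0 1.5 0;0 0 2.5 0;0 0 2.5 0;0 0 2.5 0;0 0 2.5 0;0 0 2 0;0 0 1.5 0;0 0 1 0;0 0 1 0;0 0 0.9 0;0 0 0 0;0 0 0 0'; python3 dlt.py .4725 .0758 .048 -5.6
python3 - <<'E'
from meas import *; from rig import ctrl
s=ctrl.capture("side");t=ctrl.capture("top"); np.savez('/tmp/top4.npz',**t);np.savez('/tmp/side4.npz',**s)
a=cv2.resize(t["frame"][190:250,225:305],(400,300),interpolation=cv2.INTER_CUBIC)
b=cv2.resize(s["frame"][160:235,240:340],(400,300),interpolation=cv2.INTER_CUBIC)
cv2.imwrite('pics/v13.png',np.hstack([a,b])[:,:,::-1])
E
```

```text
time_s: 36.2
ee_pos: [0.4736, 0.0773, 0.0488]
tool_rot: [2.328, 2.11, 0.001]
wrist_force: [0.9, 0.0, -0.1]
finger_gap: 0.008
t 36.2 tcp [0.4736 0.0773 0.0488] yaw -5.62 zaxis [ 0.001  0.    -1.   ] F [ 0.9  0.  -0.1] gap 0.008 q7 -0.03
cm [-0.16 -0.1   0.08] roll -0.0
```

View pics/v13.png

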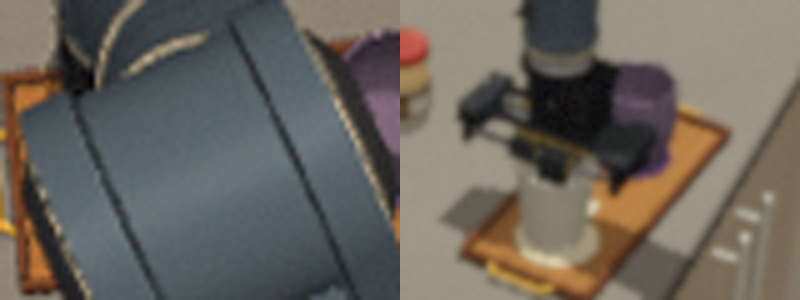

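The fingers are inside the cup. I'll push along tool -y in small steps while watching the force.

```bash
python3 -m pendant '-0.1 -0.4 0 0;0 -0.4 0 0;0 -0.2 0 0;0 0 0 0'; python3 dlt.py .4535 .0775 .048 -5.6
```

```text
time_s: 36.8
ee_pos: [0.4631, 0.0773, 0.0486]
tool_rot: [-2.327, -2.11, -0.0]
wrist_force: [-0.5, -0.5, -0.9]
finger_gap: 0.009
t 36.8 tcp [0.4631 0.0773 0.0486] yaw -5.61 zaxis [-0.  0. -1.] F [-0.5 -0.5 -0.9] gap 0.009 q7 -0.04
cm [-0.07 -0.95  0.06] roll -0.0
```

```bash
python3 -m pendant '0 -0.1 0 0;0 -0.1 0 0;0 -0.1 0 0;0 0 0 0'; python3 dlt.py .4535 .0775 .048 -5.6
```

```text
time_s: 37.3
ee_pos: [0.4602, 0.0775, 0.0485]
tool_rot: [-2.327, -2.11, 0.0]
wrist_force: [-0.1, 0.5, 0.1]
finger_gap: 0.004
t 37.3 tcp [0.4602 0.0775 0.0485] yaw -5.61 zaxis [-0.  0. -1.] F [-0.1  0.5  0.1] gap 0.004 q7 -0.04
cm [-0.07 -0.66  0.05] roll -0.0
```

```bash
python3 -m pendant '0 -0.1 0 0;0 -0.1 0 0;0 -0.1 0 0;0 0 0 0'; python3 dlt.py .4535 .0775 .048 -5.6
python3 - <<'E'
from meas import *; from rig import ctrl
np.set_printoptions(precision=4,suppress=True)
s=ctrl.capture("side")
for n,d in(("before",dict(np.load('/tmp/side4.npz'))),("now",s)):
  P=cloud(d); g=np.array((.473,.076)); q=P[(np.hypot(P[...,0]-g[0],P[...,1]-g[1])<.052)]
  eye=d["eye"][:2]-g; eye/=np.hypot(*eye)
  for lo in np.arange(.035,.09,.018):
      k=q[(q[:,2]>=lo)&(q[:,2]<lo+.018)]; k=k[(k[:,:2]-g)@eye>0.01]
      print(n,round(lo,3),len(k),*circ(k[:,:2]))
E
```

```text
time_s: 37.8
ee_pos: [0.4572, 0.0778, 0.0485]
tool_rot: [-2.327, -2.11, 0.0]
wrist_force: [0.6, 0.7, 0.6]
finger_gap: -0.001
t 37.8 tcp [0.4572 0.0778 0.0485] yaw -5.61 zaxis [-0.  0. -1.] F [0.6 0.7 0.6] gap -0.001 q7 -0.04
cm [-0.07 -0.36  0.05] roll -0.0
before 0.035 49 [0.4717 0.0795] 0.031800505647188976
before 0.053 50 [0.4692 0.0835] 0.031575232314216814
before 0.071 63 [0.4695 0.0852] 0.03103335510052836
before 0.089 70 [0.4672 0.0916] 0.027559526852982807
now 0.035 55 [0.4715 0.0796] 0.03193039868009366
now 0.053 50 [0.4713 0.082 ] 0.031784863173882474
now 0.071 64 [0.4694 0.0841] 0.03175663817710819
now 0.089 71 [0.466  0.0972] 0.023863038008829177
```

```bash
cat > sl.py <<'E'
from meas import *; from rig import ctrl
np.set_printoptions(precision=4,suppress=True)
d=ctrl.capture("side")
P=cloud(d); g=np.array((.471,.076)); q=P[(np.hypot(P[...,0]-g[0],P[...,1]-g[1])<.052)]
eye=d["eye"][:2]-g; eye/=np.hypot(*eye)
for lo in (.035,.053,.071):
      k=q[(q[:,2]>=lo)&(q[:,2]<lo+.018)]; k=k[(k[:,:2]-g)@eye>0.01]
      print(round(lo,3),len(k),*circ(k[:,:2]),k[:,:2].mean(0))
E
python3 -m pendant '0 -0.1 0 0;0 -0.1 0 0;0 -0.1 0 0;0 0 0 0'; python3 dlt.py .4535 .0775 .048 -5.6; python3 sl.py
```

```text
time_s: 38.35
ee_pos: [0.4547, 0.0781, 0.0487]
tool_rot: [2.327, 2.11, 0.001]
wrist_force: [1.2, -0.1, -0.3]
finger_gap: 0.008
t 38.35 tcp [0.4547 0.0781 0.0487] yaw -5.62 zaxis [ 0.001  0.    -1.   ] F [ 1.2 -0.1 -0.3] gap 0.008 q7 -0.04
cm [-0.07 -0.11  0.07] roll -0.0
0.035 51 [0.47   0.0813] 0.030737551762998902 [0.4618 0.1035]
0.053 53 [0.47   0.0806] 0.033529646727196424 [0.46   0.1053]
0.071 58 [0.4688 0.083 ] 0.03333516824453579 [0.4609 0.1047]
```

```bash
python3 -m pendant '0 -0.1 0 0;0 -0.1 0 0;0 0 0 0'; python3 dlt.py .4535 .0775 .048 -5.6; python3 sl.py
```

```text
time_s: 38.78
ee_pos: [0.4524, 0.0783, 0.0486]
tool_rot: [2.327, 2.11, 0.0]
wrist_force: [2.1, -0.5, -0.7]
finger_gap: 0.005
t 38.775 tcp [0.4524 0.0783 0.0486] yaw -5.61 zaxis [ 0.  0. -1.] F [ 2.1 -0.5 -0.7] gap 0.005 q7 -0.05
cm [-0.07  0.12  0.06] roll -0.0
0.035 46 [0.4668 0.0832] 0.02915280346123686 [0.4592 0.1039]
0.053 58 [0.4681 0.0806] 0.03402156706924937 [0.4574 0.1047]
0.071 57 [0.4674 0.0826] 0.03366488113297746 [0.4573 0.1052]
```

```bash
python3 -m pendant '0 -0.1 0 0;0 -0.1 0 0;0 -0.1 0 0;0 0 0 0'; python3 dlt.py .4535 .0775 .048 -5.6; python3 sl.py
```

```text
time_s: 39.33
ee_pos: [0.4492, 0.0786, 0.0485]
tool_rot: [-2.327, -2.11, -0.0]
wrist_force: [0.3, -0.9, 0.2]
finger_gap: 0.009
t 39.325 tcp [0.4492 0.0786 0.0485] yaw -5.61 zaxis [-0.  0. -1.] F [ 0.3 -0.9  0.2] gap 0.009 q7 -0.05
cm [-0.07  0.44  0.05] roll -0.0
0.035 49 [0.4648 0.0815] 0.031357277011490076 [0.4561 0.1026]
0.053 60 [0.4645 0.0815] 0.033056278643195325 [0.4545 0.1049]
0.071 62 [0.4644 0.0838] 0.03287792358792025 [0.4545 0.1061]
```

The mug has moved about 6 mm. I'll back off, rise and clear the view.

```bash
python3 -m pendant '0 0.4 0 0;0 0.5 0 0;0 0.4 0 0;0 0 -1 0;0 0 -2 0;0 0 -3 0;0 0 -4 0;0 0 -4 0;0 0 -3 0;0 0 -1 0;2 -0.5 0 0;4 -1.5 0 0;4 -1.5 0 0;4 -1.5 0 0;4 -1.5 0 0;4 -1.5 0 0;4 -1.5 0 0;4 -1.5 0 0;4 -1.5 0 0;2 -1 0 0'
python3 - <<'E'
from meas import *; from rig import ctrl
np.set_printoptions(precision=4,suppress=True)
s=ctrl.capture("side"); t=ctrl.capture("top"); np.savez('/tmp/top5.npz',**t)
for n,g,h in(("c",(.467,.076),.096),("p",(.451,-.092),.095)):
  for d in(t,s):
    try: print(n,mug(d,g,h,zoff=.011))
    except Exception as e: print(n,e)
a=cv2.resize(t["frame"][170:260,215:335],(400,300),interpolation=cv2.INTER_CUBIC)
b=cv2.resize(s["frame"][150:240,230:350],(400,300),interpolation=cv2.INTER_CUBIC)
cv2.imwrite('pics/v14.png',np.hstack([a,b])[:,:,::-1]); P=cloud(t)
for k,(u,v) in dict(timer=(216,162),jar=(272,143),tin=(378,138)).items(): print(k,P[v,u])
E
```

```text
time_s: 41.88
ee_pos: [0.3616, 0.4503, 0.2273]
tool_rot: [2.325, 2.113, -0.004]
wrist_force: [0.4, -0.2, -0.6]
finger_gap: 0.008
c (array([0.4676, 0.0745]), np.float64(0.039877835121565834), np.int64(123), np.float64(-95.9418826939847), np.int64(29), np.float64(0.07558522232612723))
c (array([0.4573, 0.0683]), np.float64(0.038712356532085844), np.int64(16), np.float64(-90.75167329462123), np.int64(6), np.float64(0.06478729840107193))
p (array([ 0.4532, -0.0931]), np.float64(0.04083870614143277), np.int64(111), np.float64(-93.57405071215231), np.int64(31), np.float64(0.07279893558015015))
p (array([ 0.4511, -0.0881]), np.float64(0.04062772352113381), np.int64(49), np.float64(-86.30884047814253), np.int64(4), np.float64(0.06914295338144723))
timer [0.685  0.144  0.0592]
jar [ 0.6972 -0.0462  0.0987]
tin [ 0.6763 -0.4179  0.039 ]
```

View pics/v14.png

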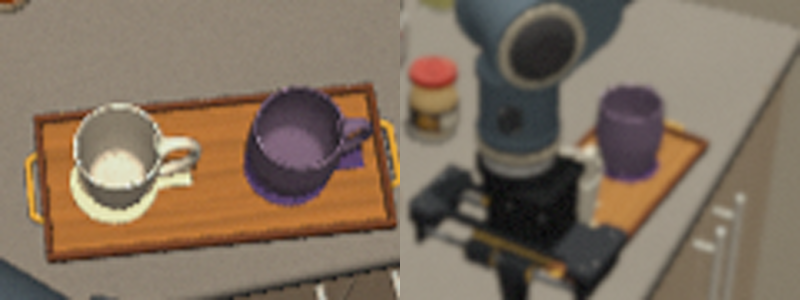

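From the top view, both mugs are within about 2 mm of their mats' centres, and their handles are within about 2° of the tongue direction. The bystanders haven't moved and the arm touches nothing, so I'm handing in.

```bash
python3 -c "
from rig import ctrl
ctrl.job_done()"
```

```text
the job is handed in; nothing more can be done
```

Both mugs are standing on their own mats, released, with both handles pointing along the tongues. I handed the job in at about 42 s of the 64 s allowed; it reports no verdict.

I pinched each mug by its wall from above, carried it over, turned it and lowered it in 1 mm steps. The wrist force stayed under about 10 N at each touchdown.

**Cream mug:** it first came to rest 6–8 mm off centre. I slid it back about 6 mm with closed fingers inside the cup.

| Last check, top camera | Offset from mat centre | Handle direction (tongue about -95.6°) |
|---|---|---|
| Cream mug | about 2 mm | -95.9° |
| Purple mug | about 2 mm | -93.6° |

- **Upright:** before the slide, both cups looked upright in the side-view measurements. After it I only had the pictures, which showed nothing leaning.
- **Bystanders:** the timer, jar and tin read within about 3 mm of where they started.
- **Disagreements:** the two cameras differ by up to about 5 mm at rim height. The arm blocked the side camera's last look at the cream mug, so that reading (about 13 mm away from the top camera's) was unusable. The side camera's purple handle angle (-86°) rested on only 4 pixels. I relied on the top camera for these.

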